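Tare the scale and enter it with a mouse click

TASK

The empty wire basket is standing on the weighing scale: with the fingertips, lightly press the scale's wide bar-shaped tare key and let it spring back, then lightly click the left button of the computer mouse to enter the zero, and move the hand clear. Do not press any other scale key or the right mouse button, do not push the mouse about or pick anything up, and leave the basket and everything else on the desk where it stands.

Things in the scene. Friction and masses are not known exactly. Their poses are not given: they have to be found in the camera images.
- scale: Bench weighing scale, grey plastic, 310 deep x 250 wide x 42 mm high, with a black display and a square steel platter (190 x 210 mm, top at 60 mm). It stands fixed. Origin on the table under the middle of its row of three keys, at its front (robot) end; own y runs along the row, own x points to the platter, whose centre is at x = +165 mm.
- bar: Tare key of the scale: the wide bar-shaped key, 22 mm (own x) x 44 mm (own y, along the row). The three keys are all white plastic, 70 mm apart in a row on the scale's front deck, in any order. Origin is the centre of its bezel on the deck, 42 mm above the table; the cap's top is 14 mm above that.
- bar_top (a point): Centre of the top of the tare (bar) key's cap; goes down with the cap.
- bar_key (a joint): Travel of the tare key: 0 up, 0.005 m fully down. It presses straight down against a spring (0.7 N to start, 4.2 N at the bottom), springs back when released, and registers when 3 mm down for 0.1 s.
- disc: Another scale key, round, 26 mm across, same height as the tare key; not to be pressed. Origin at its bezel, as above.
- disc_key (a joint): Travel of the round key, 0 up to 0.005 m down, same spring.
- square: Another scale key, square, 24 x 24 mm, same height as the tare key; not to be pressed. Origin at its bezel, as above.
- square_key (a joint): Travel of the square key, 0 up to 0.005 m down, same spring.
- mouse: Loose black computer mouse, 113 long x 70 wide x 35 mm high, about 0.12 kg; origin on the table under its middle; own x points to its nose (the button end, away from the robot), own y to its left side. The palm hump lies at x below 0; two flat buttons lie at x = +1 to +55 mm, with a grey strip and wheel between them.
- left_top (a point): Centre of the top of the left mouse button, a flat plate 54 mm long (mouse x) x 28 mm wide (mouse y), top 32 mm above the table, at mouse x = +28, y = +20 mm. The grey strip between the buttons (8 mm wide) is 4 mm lower, the wheel 1 mm lower. Left means left as the hand on the palm hump sees it.
- left_button (a joint): Travel of the left mouse button: 0 up, 0.0035 m fully down. Moves straight down against a spring (0.6 N to start, 2.7 N at the bottom), springs back, and clicks when 2 mm down for 0.1 s.
- right_button (a joint): Travel of the right mouse button (mirror image of the left, at mouse y = -20 mm), 0 to 0.0035 m; not to be clicked.
- basket: Empty loose rectangular steel wire basket, 110 x 130 x 75 mm, standing on the scale's platter with its wire handle (rising to 103 mm above its floor) pointing away from the robot, reaching 175 mm from the centre. Origin at the centre of its underside.
- calculator: Loose desktop calculator, 150 x 190 x 60 mm, beyond the mouse's nose. Origin at the centre of its underside.
- phone: Loose phone lying flat, 150 x 74 x 10 mm, to the left of the mouse. Origin at the centre of its underside.
- stapler: Loose stapler, 130 x 34 x 58 mm, to the right of the mouse. Origin at the centre of its underside.
- tape: Loose roll of brown tape lying flat, 66 mm across, 24 mm high, close to the left side of the scale. Origin at the centre of its underside.
Mind the look-alikes: they are no part of the job. What is shaped like the mouse but purple is not meant.

How it is judged:
By the outcome, as a careful person would: the job done as asked, in the order asked, and still so for the second after the job is handed in, with the robot touching nothing.
It also fails if it takes over 45 s, if anything falls off the work surface, if the arm or the gripper's body presses on something with over 40 N, if the wrist force passes 120 N, or if a joint passes its speed limit or range.

ROBOT

A 7-joint arm with a two-finger parallel gripper is mounted at the origin on the work surface. World frame = base frame: x ahead of the robot, y to its left, z up, the work surface at z = 0. Lengths are in m, angles in rad, forces in N, time in s.
With the tool pointing down it reaches from about 0.4 to 0.9 m from the base axis. Payload 5.5 kg.
Tool frame: the origin (TCP) lies at the very end of the fingers, on their centre line; the grasp point (between the pads) lies 19 mm behind it (robot.tcp_to_grasp is the distance from the TCP to the grasp point, in m); z points along the fingers, y is the line along which they close (so a half turn about z gives the same grasp; the last joint's range is limited). The gripper opens to 92 mm and grips with 3 to 60 N. Pads are 19 mm wide; open, the fingers measure 130 mm over their backs; the gripper's body (75 mm by 190 mm) begins 47 mm behind the grasp point.
Start: joints at [-0.854, 0.501, -0.427, 1.55, 0.221, 1.138, -0.21], TCP at [0.285, 0.584, 0.227] pointing down, gripper open.
Joint ranges: [-2.88, 2.88], [-0.31, 2.03], [-1.54, 1.56], [0.2, 2.42], [-1.41, 4.55], [0.19, 2.02], [-2.57, 2.57]. Speed limits (rad/s): [2.57, 2.57, 3.14, 3.14, 3.14, 3.14, 3.14].

INTERFACE

Orientations are given as a unit quaternion [x, y, z, w].
In Python, from rig import robot gives the robot as it stands.
- The arm moves only by the tool play_rows, never from a script. Its argument "moves" is a list of rows, each a list of 7 numbers: the turn, a rotation vector about the tool's x, y, z each as a share of 60 degrees, from -1 to 1, then the shift along the tool's x, y, z each as a share of 0.6 m, from -1 to 1, then the opening in per cent of the stroke, from 0 (shut) to 100 (fully open). In form: [[rx, ry, rz, x, y, z, hand], ...]. A call has 1 to 8 rows; each row is the pose to reach, as a shift and turn from the pose commanded when the call began, along the tool's axes at that moment; what a row does not reach only later rows make up. A row lasts 1/12 s, in which the tool goes at most 41.7 mm and 7.16 degrees, less where a joint would pass 70% of its speed; a pose out of reach is approached as far as the arm can. A call with a number of a shift or a turn outside -1 to 1 is refused whole. A call with a gripper value outside its range is refused whole. The fingers move at their own pace and stop on an object; "force" is the grip in N (left out, the last holds). Time passes only in rows, so rows that repeat a pose let the fingers close. It gives the time, the measured TCP pose, the force, the opening and the grip force at its end, in the units of the state.
- robot.read_state(): the state, without advancing time (a new reading comes with each control period).
- robot.read_camera(name): name is "scene" or "top" or "wrist"; returns a dict with "color" (480x640x3 uint8, red, green, blue), "camera_matrix" (3x3 intrinsics, pixels), "world_from_camera" (4x4, takes a point from camera to world coordinates); the wrist camera has in their place "tool_from_camera" (4x4, takes a point from camera to tool coordinates, whose origin is the TCP and whose axes are the flange's). Camera axes: x right, y up, looking along -z (the intrinsics and any distortion apply to the point x, -y, -z); pixel columns grow to the right and rows downward; lengths in m; the calibration is good to about 2 mm. A picture is of the moment at which its call begins: read the wrist's pose just before it. There is no depth.
- robot.close_job(): hands the job in; it is judged then, once.
The state is a dict: "t": time; "q": joint angles; "joint_velocities": joint speeds; "effort": joint torques, N m; "tool_pos": TCP position; "eef_rot": TCP orientation; "force": force on the tool from outside, world axes, zero at the start; "ft_torque": the same for the moment, N m; "gripper_width": finger opening in m; "grasp_force": force on a finger pad.
Only numpy, scipy, OpenCV 4.12 (cv2) and the standard library are available. Lean on these libraries where they do the work, as an engineer would, in place of code of your own. Each camera call takes 0.05 s, during which the arm holds its last target. There are 200 camera calls.

## Working session

There is one attempt and no reset: what is moved stays moved. The work goes in short steps, Python scripts to look and compute and a tool call to move; the robot and the scene stay as the last step left them, time stands still between calls to the robot, and variables do not carry over. Pictures are saved under pics/ and viewed, at most 10 in all, crops included, and the job is handed in when it is done.

Besides the shell and the picture viewer there is one more tool, called after "Request:" as name(argument=value, ...) on one line, values as JSON. play_rows: Moves the arm, as the interface text tells. Shift numbers are shares of 0.6 m and turn numbers shares of 60 degrees, none past 1 either way. Its arguments: {"type":"object","properties":{"moves":{"type":"array"},"force":{"type":"number"}},"required":["moves"]}

```bash
mkdir -p pics; cat > h.py <<'E'
import cv2,numpy as np
from rig import robot
def snap(n,f):
    c=robot.read_camera(n); cv2.imwrite(f'pics/{f}.png',c['color'][:,:,::-1]); np.savez(f'{f}.npz',**{k:v for k,v in c.items() if k!='color'}); return c
def ray(f,u,v,z):
    c=np.load(f'{f}.npz',allow_pickle=True);K=c['camera_matrix'];T=c['world_from_camera']
    d=np.linalg.inv(K)@[u,v,1]; d=T[:3,:3]@[d[0],-d[1],-d[2]]; o=T[:3,3]
    return o+d*(z-o[2])/d[2]
E
python3 - <<'E'
from h import *
c=snap('top','top');print(c.keys());print(c['camera_matrix'],c['world_from_camera'])
snap('scene','scene')
s=robot.read_state();print(s['t'],s['tool_pos'],s['eef_rot'],s['gripper_width'])
E
```

```text
dict_keys(['color', 'camera_matrix', 'world_from_camera'])
[[488.13027149   0.         318.80509817]
 [  0.         488.13027149 239.56686122]
 [  0.           0.           1.        ]] [[ 0.01621333  0.99749938 -0.06879032  0.45035012]
 [-0.99949086  0.01805966  0.02630352  0.04837898]
 [ 0.02748007  0.06832883  0.99728432  1.11721063]
 [ 0.          0.          0.          1.        ]]
0.1 [0.2847022  0.58362413 0.2257638 ] [ 2.24938818e-01  9.74372480e-01 -8.64235449e-04 -2.28996661e-04] 0.09162979392855154
```

View pics/top.png

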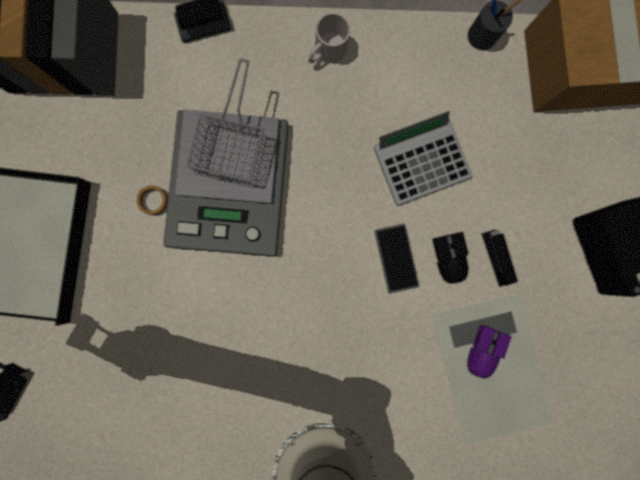

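View pics/scene.png

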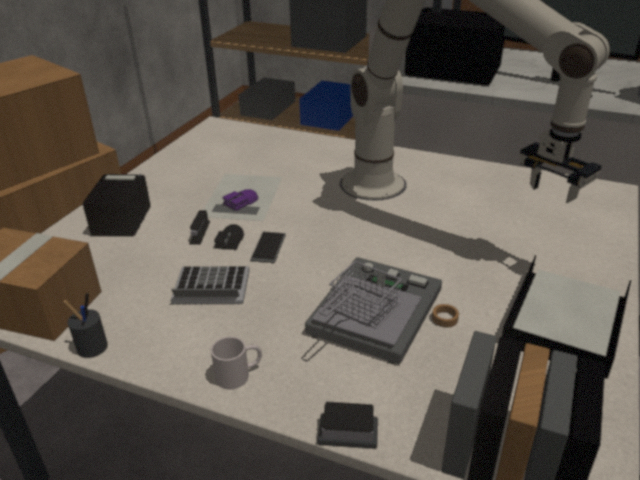

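The top view shows the tare bar near (188,229), the square key near (220,231), and the disc near (252,234). The black mouse is near (452,258), nose up. I'll enlarge these areas.

```bash
python3 - <<'E'
import cv2,numpy as np
i=cv2.imread('pics/top.png')
a=cv2.resize(i[200:260,160:270],None,fx=7,fy=7,interpolation=cv2.INTER_CUBIC)[:300*2]
b=cv2.resize(i[225:290,425:482],None,fx=9,fy=9,interpolation=cv2.INTER_CUBIC)
b=np.clip(b.astype(float)*2.2,0,255).astype('uint8')
cv2.imwrite('pics/a.png',a);cv2.imwrite('pics/b.png',b)
E
```

```text
(no output)
```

View pics/a.png

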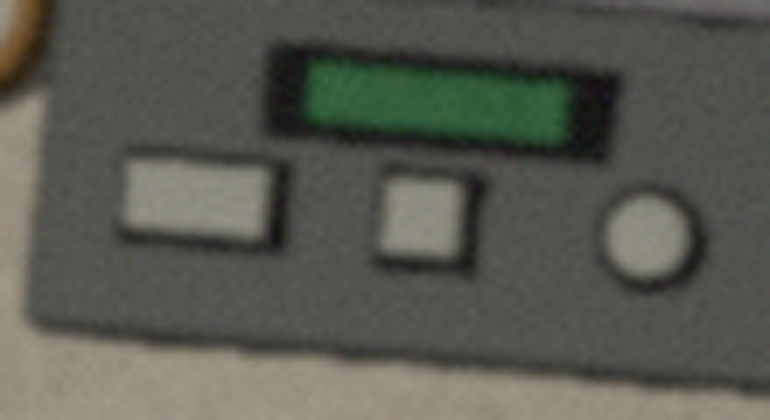

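View pics/b.png

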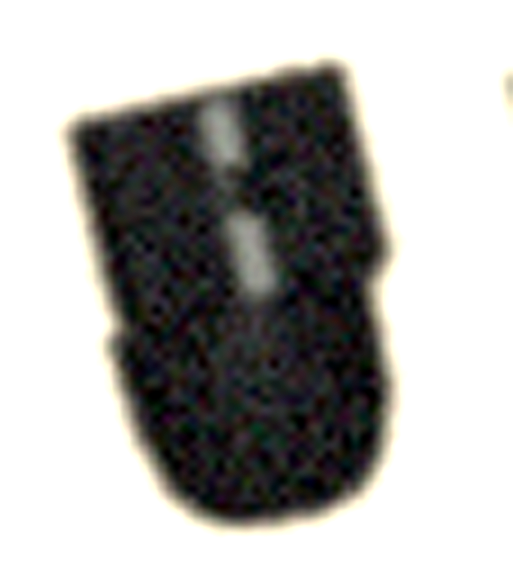

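The bar cap is centred at crop (197,198), the square at (422,218) and the disc at (649,236). The mouse's grey strip runs from (217,98) at the nose to (263,298), and its left edge is near (95,228).

```bash
cat > plan.py <<'E'
from h import *
from scipy.spatial.transform import Rotation as R
A=lambda u,v,z:ray('top',160+(u+.5)/7-.5,200+(v+.5)/7-.5,z)
B=lambda u,v,z:ray('top',425+(u+.5)/9-.5,225+(v+.5)/9-.5,z)
bar,sq,disc=A(197.5,198,.056),A(422,218,.056),A(649,236,.056)
n,r,l=B(217,98,.028),B(263,298,.028),B(95,228,.03)
row=bar-disc; mx=n-r; mx/=np.linalg.norm(mx); my=np.array([-mx[1],mx[0],0])
left=(n+r)/2+20*my/1000; left[2]=.032
if __name__=='__main__':
    print(bar,sq,disc,np.linalg.norm(row)); print(n,r,np.linalg.norm(n-r),left,'edge off',(l-(n+r)/2)@my)
    for p in [(72,125),(342,65)]: 
        q=B(*p,.03)-(n+r)/2; print('corner',q@mx,q@my)
    print('yaw row',np.degrees(np.arctan2(row[1],row[0])),'mouse x',np.degrees(np.arctan2(mx[1],mx[0])))
def go(target,ydir):   # delta from current pose: tool down, tool y along ydir (mod 180)
    s=robot.read_state();C=R.from_quat(s['eef_rot']);p=np.array(s['tool_pos'])
    y=np.array([ydir[0],ydir[1],0]);y/=np.linalg.norm(y)
    if y@C.as_matrix()[:,1]<0:y=-y
    z=np.array([0,0,-1.]);G=R.from_matrix(np.c_[np.cross(y,z),y,z])
    rv=(C.inv()*G).as_rotvec()
    print('t',s['t'],'pos',p.round(4),'F',np.round(s['force'],2),'\nturn',(np.degrees(rv)/60).round(4),'shift',(C.inv().apply(target-p)/.6).round(4),'deg',np.degrees(rv).round(2))
E
python3 plan.py; python3 -c "
from plan import *
go(bar+[0,0,.05],row); go(left+[0,0,.1],mx)"
```

```text
[0.54384412 0.3048456  0.056     ] [0.53891796 0.2355171  0.056     ] [0.53461508 0.16523612 0.056     ] 0.13991419359283347
[ 0.54010287 -0.27313888  0.028     ] [ 0.49018349 -0.28461515  0.028     ] 0.051221568952182855 [ 0.51066215 -0.25938547  0.032     ] edge off 0.03797467820039338
corner 0.02651670795063446 0.03785970058821011
corner 0.02715475030021633 -0.03213515628046806
yaw row 86.21790448427245 mouse x 12.947113218523707
t 0.1 pos [0.2847 0.5836 0.2258] F [-0.07 -0.33  0.15] 
turn [-0.0017 -0.0004 -0.3703] shift [-0.5919 -0.2279  0.2   ] deg [-1.000e-01 -2.000e-02 -2.222e+01]
t 0.1 pos [0.2847 0.5836 0.2258] F [-0.07 -0.33  0.15] 
turn [-1.600e-03  7.000e-04  8.509e-01] shift [-0.9544 -1.0975  0.1582] deg [-1.000e-01  4.000e-02  5.105e+01]
```

Request:
play_rows(moves=[[0, 0, -0.37, -0.592, -0.228, 0, 0], [0, 0, -0.37, -0.592, -0.228, 0, 0], [0, 0, -0.37, -0.592, -0.228, 0, 0], [0, 0, -0.37, -0.592, -0.228, 0, 0], [0, 0, -0.37, -0.592, -0.228, 0, 0], [0, 0, -0.37, -0.592, -0.228, 0, 0], [0, 0, -0.37, -0.592, -0.228, 0, 0], [0, 0, -0.37, -0.592, -0.228, 0, 0]], force=10)

```text
t: 0.77
tool_pos: [0.5125, 0.3386, 0.2264]
eef_rot: [0.033, 0.999, -0.0, -0.0]
force: [1.1, 1.0, 0.2]
gripper_width: 0.0431
grasp_force: 0.0
```

```bash
python3 -c "
from plan import *
go(bar+[0,0,.05],row)"
```

```text
t 0.7667 pos [0.5125 0.3386 0.2264] F [1.1  1.02 0.2 ] 
turn [-0.0004 -0.0005 -0.0003] shift [-0.0559 -0.0526  0.2007] deg [-0.02 -0.03 -0.02]
```

Request:
play_rows(moves=[[0, 0, 0, -0.056, -0.053, 0, 0], [0, 0, 0, -0.056, -0.053, 0, 0], [0, 0, 0, -0.056, -0.053, 0.1, 0], [0, 0, 0, -0.056, -0.053, 0.15, 0], [0, 0, 0, -0.056, -0.053, 0.2, 0], [0, 0, 0, -0.056, -0.053, 0.2, 0], [0, 0, 0, -0.056, -0.053, 0.2, 0], [0, 0, 0, -0.056, -0.053, 0.2, 0]])

```text
t: 1.43
tool_pos: [0.5438, 0.3077, 0.1084]
eef_rot: [0.033, 0.999, 0.001, 0.001]
force: [0.4, 0.6, 0.3]
gripper_width: 0.0004
grasp_force: 0.0
```

```bash
python3 -c "
from plan import *
go(bar,row)
s=robot.read_state();c=snap('wrist','w1');print(s['gripper_width'])
K=c['camera_matrix'];T=np.linalg.inv(c['tool_from_camera']);C=R.from_quat(s['eef_rot'])
for P in (bar,sq,disc,np.array(s['tool_pos'])):
  q=T@np.r_[C.inv().apply(P-s['tool_pos']),1];print(K[0,0]*q[0]/-q[2]+K[0,2],K[1,1]*-q[1]/-q[2]+K[1,2])
"
```

```text
t 1.4333 pos [0.5438 0.3077 0.1084] F [0.41 0.61 0.28] 
turn [0.0013 0.0013 0.    ] shift [-0.0002 -0.0049  0.0873] deg [0.08 0.08 0.  ]
0.00035242544187123254
316.2576395755618 263.76089649062624
188.00722520412637 263.2059182326311
58.09088377217353 263.82849392439607
321.60457441666415 309.113489262185
```

View pics/w1.png

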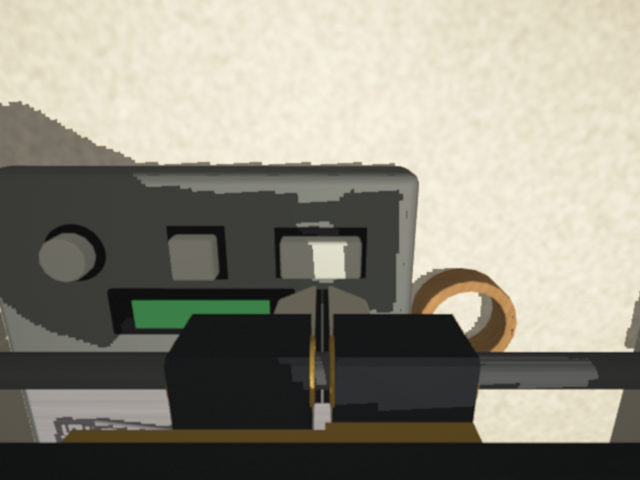

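The bar is at (320,257) against a predicted (316,264), so the key lies about 2–3 mm nearer the robot. I'll split that difference and go down close to the key.

Request:
play_rows(moves=[[0, 0, 0, 0.0033, 0.0017, 0.03, 0], [0, 0, 0, 0.0033, 0.0017, 0.06, 0], [0, 0, 0, 0.0033, 0.0017, 0.073, 0], [0, 0, 0, 0.0033, 0.0017, 0.073, 0], [0, 0, 0, 0.0033, 0.0017, 0.073, 0], [0, 0, 0, 0.0033, 0.0017, 0.073, 0]])

```text
t: 1.98
tool_pos: [0.5423, 0.3086, 0.0648]
eef_rot: [0.033, 0.999, 0.001, 0.001]
force: [-0.4, 0.5, 0.1]
gripper_width: 0.0006
grasp_force: 0.0
```

```bash
python3 -c "
from plan import *
go(bar+[-.002,.001,0],row)"
```

```text
t 1.9833 pos [0.5423 0.3086 0.0648] F [-0.37  0.45  0.14] 
turn [ 0.0015  0.0023 -0.0003] shift [ 0.0005 -0.0046  0.0146] deg [ 0.09  0.14 -0.02]
```

Request:
play_rows(moves=[[0, 0, 0, 0, -0.0045, 0.008, 0], [0, 0, 0, 0, -0.0045, 0.014, 0], [0, 0, 0, 0, -0.0045, 0.018, 0], [0, 0, 0, 0, -0.0045, 0.021, 0], [0, 0, 0, 0, -0.0045, 0.021, 0], [0, 0, 0, 0, -0.0045, 0.021, 0]])

```text
t: 2.48
tool_pos: [0.5418, 0.3049, 0.0513]
eef_rot: [0.033, 0.999, -0.0, 0.001]
force: [-0.9, -2.1, 8.3]
gripper_width: -0.0
grasp_force: 3.7
```

Request:
play_rows(moves=[[0, 0, 0, 0, 0, -0.02, 0], [0, 0, 0, 0, 0, -0.06, 0], [0, 0, 0, 0, 0, -0.12, 0], [0, 0, 0, 0, 0, -0.18, 0], [0, 0, 0, 0, 0, -0.24, 0], [0, 0, 0, 0, 0, -0.24, 0]])

```text
t: 2.98
tool_pos: [0.5444, 0.3082, 0.2029]
eef_rot: [0.033, 0.999, 0.003, 0.005]
force: [0.6, 1.6, -0.2]
gripper_width: 0.0004
grasp_force: 0.0
```

```bash
python3 -c "
from plan import *
left+=my*.0015
go(left+[0,0,.12],mx); print(left)"
```

```text
t 2.9833 pos [0.5444 0.3082 0.2029] F [ 0.57  1.61 -0.25] 
turn [0.012  0.004  1.2213] shift [-0.0045 -0.9458  0.0782] deg [ 0.72  0.24 73.28]
[ 0.51032607 -0.25792361  0.032     ]
```

Request:
play_rows(moves=[[0, 0, 0.1, 0, -0.06, 0, 0], [0, 0, 0.2, 0, -0.13, 0, 0], [0, 0, 0.3, 0, -0.2, 0, 0], [0, 0, 0.4, 0, -0.26, 0, 0], [0, 0, 0.5, 0, -0.33, 0, 0], [0, 0, 0.6, 0, -0.4, 0, 0], [0, 0, 0.7, 0, -0.46, 0, 0], [0, 0, 0.8, 0, -0.53, 0, 0]])

```text
t: 3.65
tool_pos: [0.5193, -0.0126, 0.1947]
eef_rot: [0.439, 0.899, 0.0, -0.0]
force: [0.2, 0.7, 0.4]
gripper_width: 0.0004
grasp_force: 0.0
```

```bash
python3 -c "
from plan import *
left+=my*.0015
go(left+[0,0,.12],mx)"
```

```text
t 3.65 pos [ 0.5193 -0.0126  0.1947] F [0.2  0.75 0.44] 
turn [ 0.0007 -0.0006  0.417 ] shift [-0.3131 -0.2633  0.0708] deg [ 0.04 -0.04 25.02]
```

Request:
play_rows(moves=[[0, 0, 0.1, -0.05, -0.042, 0.01, 0], [0, 0, 0.2, -0.1, -0.084, 0.02, 0], [0, 0, 0.3, -0.15, -0.126, 0.03, 0], [0, 0, 0.417, -0.2, -0.168, 0.04, 0], [0, 0, 0.417, -0.25, -0.21, 0.06, 0], [0, 0, 0.417, -0.313, -0.26, 0.07, 0], [0, 0, 0.417, -0.313, -0.263, 0.07, 0], [0, 0, 0.417, -0.313, -0.263, 0.07, 0]])

```text
t: 4.32
tool_pos: [0.5101, -0.2615, 0.1517]
eef_rot: [0.624, 0.781, -0.001, -0.0]
force: [-0.2, 0.2, -1.1]
gripper_width: 0.0004
grasp_force: 0.0
```

```bash
python3 -c "
from plan import *
left+=my*.0015
go(left,mx)
s=robot.read_state();c=snap('wrist','w2')
K=c['camera_matrix'];T=np.linalg.inv(c['tool_from_camera']);C=R.from_quat(s['eef_rot'])
im=c['color'][:,:,::-1].copy();im=np.clip(im*1.8,0,255).astype('uint8')
right=left-my*.04
cs=[P+a*mx*.027+b*my*.014 for P in(left,right) for a,b in((1,1),(1,-1),(-1,-1),(-1,1))]
for P in [left,right]+cs:
  q=T@np.r_[C.inv().apply(P-s['tool_pos']),1];u=(K[0,0]*q[0]/-q[2]+K[0,2],K[1,1]*-q[1]/-q[2]+K[1,2]);print(np.round(u,1));cv2.circle(im,(int(u[0]),int(u[1])),2,(0,0,255),-1)
cv2.imwrite('pics/w2b.png',im)
"
```

```text
t 4.3167 pos [ 0.5101 -0.2615  0.1517] F [-0.18  0.16 -1.15] 
turn [-0.0018  0.0008 -0.0027] shift [0.0059 0.002  0.1995] deg [-0.11  0.05 -0.16]
[323.6 223.1]
[323.6 276.3]
[363.  203.3]
[361.9 242.2]
[285.2 242.3]
[284.  203.5]
[361.5 258.1]
[360.5 293.9]
[286.8 294. ]
[285.7 258.3]
```

View pics/w2b.png

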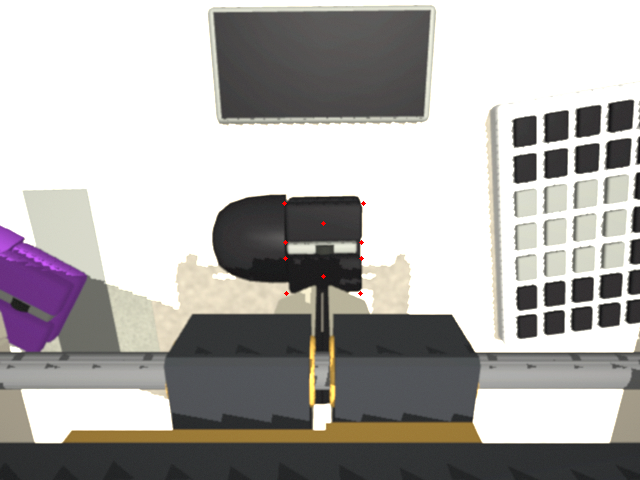

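The wrist view shows the left button centred at about (323,221) against a predicted (323,223), so they agree to within 1.5 mm. I'll descend to just above it.

Request:
play_rows(moves=[[0, 0, 0, 0.006, 0.002, 0.05, 0], [0, 0, 0, 0.006, 0.002, 0.1, 0], [0, 0, 0, 0.006, 0.002, 0.14, 0], [0, 0, 0, 0.006, 0.002, 0.165, 0], [0, 0, 0, 0.006, 0.002, 0.178, 0], [0, 0, 0, 0.006, 0.002, 0.178, 0], [0, 0, 0, 0.006, 0.002, 0.178, 0]])

```text
t: 4.95
tool_pos: [0.5131, -0.2519, 0.046]
eef_rot: [0.621, 0.784, 0.0, -0.0]
force: [0.8, -0.3, -0.1]
gripper_width: 0.0005
grasp_force: 0.0
```

```bash
python3 -c "
from plan import *
left+=my*.0015
go(left,mx)"
```

```text
t 4.95 pos [ 0.5131 -0.2519  0.046 ] F [ 0.83 -0.31 -0.12] 
turn [ 0.0004 -0.0006  0.0056] shift [-0.0088 -0.0068  0.0233] deg [ 0.03 -0.04  0.34]
```

Request:
play_rows(moves=[[0, 0, 0, -0.008, -0.006, 0.008, 0], [0, 0, 0, -0.008, -0.006, 0.008, 0], [0, 0, 0, -0.008, -0.006, 0.008, 0], [0, 0, 0, -0.008, -0.006, 0.008, 0]])

```text
t: 5.28
tool_pos: [0.5103, -0.2592, 0.0414]
eef_rot: [0.622, 0.783, 0.0, 0.001]
force: [0.2, -0.1, 1.3]
gripper_width: 0.0001
grasp_force: 0.0
```

```bash
python3 -c "
from plan import *
left+=my*.0015
go(left,mx)"
```

```text
t 5.2833 pos [ 0.5103 -0.2592  0.0414] F [ 0.25 -0.06  1.34] 
turn [0.0008 0.0007 0.0032] shift [0.0021 0.0006 0.0157] deg [0.05 0.04 0.19]
```

Request:
play_rows(moves=[[0, 0, 0, 0.003, 0, 0.005, 0], [0, 0, 0, 0.003, 0, 0.01, 0], [0, 0, 0, 0.003, 0, 0.014, 0], [0, 0, 0, 0.003, 0, 0.017, 0], [0, 0, 0, 0.003, 0, 0.019, 0], [0, 0, 0, 0.003, 0, 0.019, 0]])

```text
t: 5.78
tool_pos: [0.5096, -0.2567, 0.0291]
eef_rot: [0.621, 0.784, 0.0, -0.0]
force: [0.1, 1.4, 2.2]
gripper_width: 0.0002
grasp_force: 1.2
```

Request:
play_rows(moves=[[0, 0, 0, 0, 0, 0.0005, 0], [0, 0, 0, 0, 0, 0.0005, 0]])

```text
t: 5.95
tool_pos: [0.5096, -0.2567, 0.0291]
eef_rot: [0.621, 0.784, 0.0, -0.0]
force: [-0.1, 2.6, 3.0]
gripper_width: 0.0004
grasp_force: 1.2
```

Request:
play_rows(moves=[[0, 0, 0, 0, 0, -0.01, 0], [0, 0, 0, 0, 0, -0.04, 0], [0, 0, 0, 0, 0, -0.1, 0], [0, 0, 0, 0, 0, -0.16, 0], [0, 0, 0, 0, 0, -0.22, 0], [0, 0, 0, 0, 0, -0.28, 0], [0, 0, 0, 0, 0, -0.28, 0], [0, 0, 0, 0, 0, -0.28, 0]])

```text
t: 6.62
tool_pos: [0.5112, -0.2582, 0.2002]
eef_rot: [0.621, 0.783, 0.001, 0.003]
force: [-0.4, 0.5, -0.3]
gripper_width: 0.0
grasp_force: 0.0
```

```bash
python3 -c "
from plan import *
c=snap('wrist','w3');a=c['color'];t=robot.read_camera('top')['color']
o=cv2.imread('pics/top.png')[:,:,::-1]
im=np.hstack([cv2.resize(a,(400,300)),cv2.resize(t,(400,300))]);
cv2.imwrite('pics/end.png',np.clip(im[:,:,::-1]*1.5,0,255).astype('uint8'))
"
```

```text
(no output)
```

View pics/end.png

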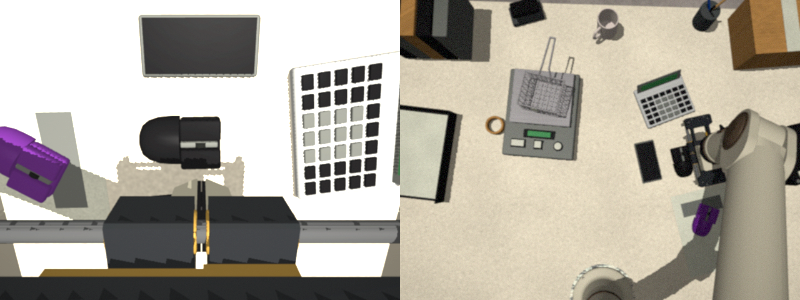

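The mouse (about (180,142) in the wrist view), basket and tape all stand where they were, and the hand is clear at z = 0.20 m. I'm handing in.

```bash
python3 -c "
from rig import robot
print(robot.close_job())"
```

```text
the job is handed in; nothing more can be done
None
```

I pressed the scale's bar-shaped tare key fully down (about 8 N) and let it spring back, then clicked the left mouse button about 2.9 mm down (about 3 N), moved the hand clear and handed the job in at about 7 s; the final pictures show nothing displaced, but no verdict came back.

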